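Find the loaded centrifuge bucket by weight and hold it up to the scanner

ROBOT

A 6-joint arm with a two-finger parallel gripper is mounted at the origin on the work surface. World frame = base frame: x ahead of the robot, y to its left, z up, the work surface at z = 0. Lengths are in m, angles in rad, forces in N, time in s.
With the tool pointing down it reaches from about 0.25 to 0.725 m from the base axis. Payload 4 kg.
Tool frame: the origin (TCP) lies at the very end of the fingers, on their centre line; the grasp point (between the pads) lies 19 mm behind it (bot.pinch_z is the distance from the TCP to the grasp point, in m); z points along the fingers, x is the direction in which the jaws open and shut, and the axes are right-handed (so a half turn about z gives the same grasp; the last joint's range is limited). The gripper opens to 85 mm and grips with 20 to 120 N. Pads are 22 mm wide; open, the fingers measure 114 mm over their backs; the gripper's body (76 mm by 85 mm) begins 54 mm behind the grasp point. The pads swing forward as they close: fully open they stand 13 mm farther back than shut.
Start: joints at [1.311, 0.241, 0.005, 1.335, 0, 1.571], TCP at [0.128, 0.483, 0.231] pointing down, gripper open.
Joint ranges: [-2.72, 2.72], [-1.05, 1.87], [-1.09, 1.28], [-1.99, 2.15], [-1.42, 1.44], [-3.14, 3.14]. Speed limits (rad/s): [2.79, 2.79, 3.14, 3.14, 3.14, 3.14].

INTERFACE

Orientations are given as a unit quaternion [x, y, z, w].
In Python, from workcell import bot gives the robot as it stands. The module is installed in compiled form; this text tells all that it offers.
- The arm moves only by the shell command python3 -m inch 'ROWS'. ROWS is JSON, a list of rows, each a list of 7 numbers: the shift along the tool's x, y, z scaled (see below), then the turn, a rotation vector about the tool's x, y, z scaled (see below), then the gripper command: -1 is fully open, 1 is shut, values between are in proportion. In form: [[x, y, z, wx, wy, wz, gripper], ...]. A call has exactly 8 rows; each row shifts and turns the commanded pose from where the row before left it, along the tool's axes as they then stand; what a row does not reach is not made up. The controller multiplies each number of a shift by 2.5 cm and each number of a turn by 180 degrees. A row lasts 1/10 s, in which the tool goes at most 50 mm and 8.59 degrees, less where a joint would pass 70% of its speed; a pose out of reach is approached as far as the arm can. A call with a number of a shift or a turn outside -1 to 1 is refused whole. A call with a gripper value outside its range is refused whole. The fingers move at their own pace and stop on an object; the grip force is fixed at half the most. Time passes only in rows, so rows that do not move let the fingers close, or fill a call up. It gives the time, the measured TCP pose, the force and the opening at its end, in the units of the state.
- bot.get_obs(): the state, without advancing time (a new reading comes with each control period).
- bot.camera(name): name is "scene" or "side" or "wrist"; returns (picture, depth): 384x512x3 uint8, blue, green, red; 384x512 float32, m along the optical axis (not along the pixel's ray), 0 where there is no reading.
- bot.get_calibration(name): a dict with "vfov" (degrees; the focal length in pixels is half the picture's height over the tangent of half this angle, whatever the lens; pixels are square), "cx", "cy" (the principal point, pixels), "dist_coeffs" ([k1, k2, p1, p2, k3] as OpenCV has them; the pictures are not rectified), "R" (3x3) and "t" (3): a world point X has camera coordinates R X + t. Camera axes: x right, y down, z forward; pixel columns grow to the right and rows downward; lengths in m; the calibration is good to about 2 mm. A picture is of the moment at which its call begins: read the wrist's pose just before it. get_calibration takes no time and is no camera call; for the wrist camera it gives the pose at the moment of the call.
- bot.job_done(): hands the job in, once; it reports no verdict.
The state is a dict: "clock": time; "joint_pos": joint angles; "joint_vel": joint speeds; "tau": joint torques, N m; "eef_pos": TCP position; "tool_rot": TCP orientation; "ft_force": force on the tool from outside, world axes, zero at the start; "ft_torque": the same for the moment, N m; "grip_width": finger opening in m.
Only numpy, scipy, OpenCV 4.12 (cv2) and the standard library are available. Lean on these libraries where they do the work, as an engineer would, in place of code of your own. Each camera call takes 0.05 s, during which the arm holds its last target.

TASK

Two lidded centrifuge buckets in the stand look alike, but one is loaded and clearly heavier: without opening them, lift each in turn clear of the stand to feel its weight, keeping it upright, and set the lighter one gently back in the seat it came from, free of the gripper. Present the heavier one to the hands-free scanner: hold it up in the air, upright, with its white label squarely facing the scanner's window, level with it and centred on it, about 7 cm away, clear of everything else. Finish while still holding it there, and leave all the other things where they stand.

Things in the scene. Friction and masses are not known exactly. Their poses are not given: they have to be found in the camera images.
- bucket_p_mid (a point): Centre of one lidded bucket, on its axis, 66 mm above its underside (132 mm high in all). Round aluminium, 60 mm across, 68 mm collar from 72 to 86 mm up, flat grey lid 65 mm across with its top 99 mm up. x: out through the label; z up. The two look identical, and which is heavier can only be felt: it may stand in either seat. At the start the label faces away from the robot, within 47 degrees. 0.3-0.42 and 0.59-0.81 kg.
- bucket_q_mid (a point): Centre of the other lidded bucket, on its axis, 66 mm above its underside (132 mm high in all). Round aluminium, 60 mm across, 68 mm collar from 72 to 86 mm up, flat grey lid 65 mm across with its top 99 mm up. x: out through the label; z up. The two look identical, and which is heavier can only be felt: it may stand in either seat. At the start the label faces away from the robot, within 47 degrees. 0.3-0.42 and 0.59-0.81 kg.
- bucket_p_bar (a point): Grip point of bucket_p: on its axis, 118 mm above its underside, in the upright grey bar on the lid. The bar is 14 mm thick (y), 50 mm long (along x), and stands from 99 to 132 mm above the underside, free on both flat sides. To be taken from above with a finger on each flat side. x: along the bar, towards the label's side.
- bucket_q_bar (a point): Grip point of bucket_q: on its axis, 118 mm above its underside, in the upright grey bar on the lid. The bar is 14 mm thick (y), 50 mm long (along x), and stands from 99 to 132 mm above the underside, free on both flat sides. To be taken from above with a finger on each flat side. x: along the bar, towards the label's side.
- bucket_p_label (a point): Middle of bucket_p's white label (28 mm wide, 40 mm high, on one side of the bucket), 30 mm out from the axis along its x and 42 mm above its underside; x points out of the label, z up.
- bucket_q_label (a point): Middle of bucket_q's white label (28 mm wide, 40 mm high, on one side of the bucket), 30 mm out from the axis along its x and 42 mm above its underside; x points out of the label, z up.
- stand: White bucket stand, fixed, 215 x 215 mm, 22 mm high. Four round seats, 66 mm wide, 12 mm deep, floors 10 mm above the bench, 52.5 mm either way from its middle; 3 mm of play round a bucket. Lidded buckets in the two seats away from the robot (x = +52.5 mm), open bucket and insert in the nearer two. Origin: centre of the underside; x away from the robot, y left, z up.
- window (a point): Middle of the upright dark red window (56 x 60 mm) of the fixed black hands-free scanner, 130 mm above the bench. x points level INTO the scanner, so it looks along -x, towards the robot's side; z up. Reads a label 40 to 100 mm in front of it, facing it within 15 degrees, within 20 mm of its middle. Head 76 mm wide, 84 to 176 mm above the bench; foot 100 mm across, centred 48 mm behind.
- open_bucket: Bystander: an open bucket without lid, 86 mm high, 68 mm across, in a nearer seat of the stand. Origin: centre of the underside.
- insert: Bystander: white round tube insert, 52 mm across, 64 mm high, in the other nearer seat. Origin: centre of the underside.
- tube_rack: Bystander: cream rack of red-capped tubes, 70 x 150 mm, 100 mm high. Origin: centre of the underside.
- reagent_bottle: Bystander: white bottle, 60 mm across, 150 mm high. Origin: centre of the underside.
- waste_tub: Bystander: yellow open tub, 120 mm across, 125 mm high. Origin: centre of the underside.
- thermometer: Bystander: round dial thermometer on a foot, 76 mm across, 84 mm high. Origin: centre of the underside.
- tip_box: Bystander: blue box of pipette tips, 110 x 80 mm, 50 mm high. Origin: centre of the underside.
Not all that is in view belongs to the job. What is shaped like the part that bears bucket_p_mid but yellow is not meant.

How it is judged:
On the way, in this order (a step that is already met when the one before it is completed fails the run):
1. the lighter lidded bucket has been lifted in the gripper at least 30 mm, clear of the stand (the one left standing there weighs more than 4.9 N) ((((height (world z) of bucket_p_mid above 0.106 m and contact force between bucket_p and stand below 0.05 N and contact force between bucket_p and the fingers above 1 N) and contact force between bucket_q and stand above 4.9 N) or ((height (world z) of bucket_q_mid above 0.106 m and contact force between bucket_q and stand below 0.05 N and contact force between bucket_q and the fingers above 1 N) and contact force between bucket_p and stand above 4.9 N))), for 0.2 s.
2. both lidded buckets stand in their own seats, let go (distance of each of bucket_p_mid, bucket_q_mid from where it was at the start of the episode below 0.01 m and angle between each of bucket_p_mid, bucket_q_mid's own z axis and vertical below 0.05 rad and contact force between each of bucket_p, bucket_q and the arm below 0.05 N and contact force between each of bucket_p, bucket_q and the fingers below 0.05 N and linear speed of each of bucket_p, bucket_q below 0.02 m/s), for 0.2 s.
3. the heavier lidded bucket is lifted in the gripper at least 30 mm, clear of the stand (the one left standing there weighs less than 4.9 N) ((((height (world z) of bucket_p_mid above 0.106 m and contact force between bucket_p and stand below 0.05 N and contact force between bucket_p and the fingers above 1 N) and contact force between bucket_q and stand between 2 and 4.9 N) or ((height (world z) of bucket_q_mid above 0.106 m and contact force between bucket_q and stand below 0.05 N and contact force between bucket_q and the fingers above 1 N) and contact force between bucket_p and stand between 2 and 4.9 N))), for 0.2 s.
At the end, for the whole second after the job is handed in: Gripper holds the heavier bucket still in the air, within 10 deg of upright, touching nothing else; label 40-100 mm before the window, within 20 mm of its middle sideways and in height, facing it within 15 deg. The lighter stands released and at rest in its own seat (within 10 mm) ((((distance of bucket_p_mid from where it was at the start of the episode below 0.01 m and angle between bucket_p_mid's own z axis and vertical below 0.05 rad and contact force between bucket_p and the arm below 0.05 N and contact force between bucket_p and the fingers below 0.05 N and linear speed of bucket_p below 0.02 m/s) and contact force between bucket_p and stand between 2 and 4.9 N and x of bucket_q_label in the frame of window between -0.1 and -0.04 m and y of bucket_q_label in the frame of window between -0.02 and 0.02 m and z of bucket_q_label in the frame of window between -0.02 and 0.02 m and angle between the x axis of bucket_q_label and the x axis of window, either way round below 0.262 rad and x of window in the frame of bucket_q_label above 0.03 m and angle between bucket_q_label's own z axis and vertical below 0.18 rad and height (world z) of bucket_q_mid above 0.12 m and contact force between bucket_q and the fingers above 1 N and (contact force between bucket_q and stand below 0.05 N and contact force between bucket_q and scanner below 0.05 N and contact force between bucket_q and table below 0.05 N and contact force between bucket_q and bucket_p below 0.05 N and contact force between bucket_q and open_bucket below 0.05 N and contact force between bucket_q and insert below 0.05 N and contact force between bucket_q and tube_rack below 0.05 N and contact force between bucket_q and reagent_bottle below 0.05 N and contact force between bucket_q and waste_tub below 0.05 N and contact force between bucket_q and thermometer below 0.05 N and contact force between bucket_q and tip_box below 0.05 N) and linear speed of bucket_q below 0.02 m/s and angular speed of bucket_q below 0.2 rad/s) or ((distance of bucket_q_mid from where it was at the start of the episode below 0.01 m and angle between bucket_q_mid's own z axis and vertical below 0.05 rad and contact force between bucket_q and the arm below 0.05 N and contact force between bucket_q and the fingers below 0.05 N and linear speed of bucket_q below 0.02 m/s) and contact force between bucket_q and stand between 2 and 4.9 N and x of bucket_p_label in the frame of window between -0.1 and -0.04 m and y of bucket_p_label in the frame of window between -0.02 and 0.02 m and z of bucket_p_label in the frame of window between -0.02 and 0.02 m and angle between the x axis of bucket_p_label and the x axis of window, either way round below 0.262 rad and x of window in the frame of bucket_p_label above 0.03 m and angle between bucket_p_label's own z axis and vertical below 0.18 rad and height (world z) of bucket_p_mid above 0.12 m and contact force between bucket_p and the fingers above 1 N and (contact force between bucket_p and stand below 0.05 N and contact force between bucket_p and scanner below 0.05 N and contact force between bucket_p and table below 0.05 N and contact force between bucket_p and bucket_q below 0.05 N and contact force between bucket_p and open_bucket below 0.05 N and contact force between bucket_p and insert below 0.05 N and contact force between bucket_p and tube_rack below 0.05 N and contact force between bucket_p and reagent_bottle below 0.05 N and contact force between bucket_p and waste_tub below 0.05 N and contact force between bucket_p and thermometer below 0.05 N and contact force between bucket_p and tip_box below 0.05 N) and linear speed of bucket_p below 0.02 m/s and angular speed of bucket_p below 0.2 rad/s))); the arm keeps its last pose, push and grip.
It fails at once if one of the other things in the scene is displaced by more than 25 mm (distance of any of open_bucket, insert, tube_rack, reagent_bottle, waste_tub, thermometer, tip_box from where it was at the start of the episode above 0.025 m).
It fails at once if a lidded bucket is tipped more than 25 degrees (angle between any of bucket_p_mid, bucket_q_mid's own z axis and vertical above 0.436 rad).
It fails at once if a lidded bucket is banged down (more than 60 N on the stand or the bench) (contact force between any of bucket_p, bucket_q and stand above 60 N or contact force between any of bucket_p, bucket_q and table above 60 N).
It fails at once if a lidded bucket is let fall from more than about 10 mm ((contact force between bucket_p and the fingers below 0.05 N and linear speed of bucket_p above 0.45 m/s) or (contact force between bucket_q and the fingers below 0.05 N and linear speed of bucket_q above 0.45 m/s)).
It also fails if it takes over 72 s, if anything falls off the work surface, if the arm or the gripper's body presses on something with over 40 N, if the wrist force passes 120 N, or if a joint passes its speed limit or range.

## Working session

There is one attempt and no reset: what is moved stays moved. The work goes in short steps, Python scripts to look and compute and a shell command to move; the robot and the scene stay as the last step left them, time stands still between calls to the robot, and variables do not carry over. Pictures are saved under pics/ and viewed, and the job is handed in when it is done.

```bash
ls; mkdir -p pics; python3 - <<'E'
from workcell import bot
import cv2,numpy as np
o=bot.get_obs(); print(o)
for n in ["scene","side","wrist"]:
    c=bot.get_calibration(n); print(n,c)
    p,d=bot.camera(n); cv2.imwrite(f"pics/{n}0.png",p); np.save(f"pics/{n}0.npy",d)
E
```

```text
pics
{'clock': 0.0, 'joint_pos': array([ 1.31101207e+00,  2.41429220e-01,  3.69189383e-03,  1.33518959e+00,
       -1.78958637e-06,  1.57081636e+00]), 'joint_vel': array([ 0.00035986, -0.00030309, -0.00105593, -0.00049152, -0.00239393,
       -0.00079157]), 'tau': array([ 1.01677135e-03, -3.72323442e+01,  2.52405113e+01,  1.70543266e-02,
        4.96004304e-05, -6.75572494e-06]), 'eef_pos': array([0.12827107, 0.48259996, 0.23039251]), 'tool_rot': array([ 7.92745227e-01,  6.09552188e-01, -8.43951199e-04,  6.50080776e-04]), 'ft_force': array([ 0.17698756, -1.38366917, -0.06736337]), 'ft_torque': array([ 0.00941731, -0.01567631,  0.06456323]), 'grip_width': 0.08521772947692853}
scene {'vfov': 48.178421393834455, 'cx': 252.8621529989683, 'cy': 188.77795099564426, 'dist_coeffs': array([-0.08250282,  0.        ,  0.        ,  0.        ,  0.        ]), 'R': array([[ 0.62393989,  0.78141173, -0.00973273],
       [ 0.49647837, -0.4059834 , -0.76725922],
       [-0.60349668,  0.47389154, -0.64126326]]), 't': array([-0.37808921, -0.19349812,  1.59837011])}
side {'vfov': 56.170824955856865, 'cx': 253.6794562297437, 'cy': 192.1012453658916, 'dist_coeffs': array([-0.06866711,  0.        ,  0.        ,  0.        ,  0.        ]), 'R': array([[ 0.99697778, -0.07494052, -0.02047476],
       [-0.05623548, -0.51433262, -0.85574501],
       [ 0.05359914,  0.85431018, -0.51699251]]), 't': array([-0.56366671,  0.11849633,  1.0471438 ])}
wrist {'vfov': 70.83221381883419, 'cx': 256.3071564167801, 'cy': 188.8348036013724, 'dist_coeffs': array([-0.06432937,  0.        ,  0.        ,  0.        ,  0.        ]), 'R': array([[ 2.57168524e-01,  9.66366102e-01, -9.52811745e-04],
       [ 9.32291997e-01, -2.47840996e-01,  2.63451084e-01],
       [ 2.54354051e-01, -6.86396250e-02, -9.64672286e-01]]), 't': array([-0.49853784, -0.03421409,  0.37858962])}
```

View pics/scene0.png

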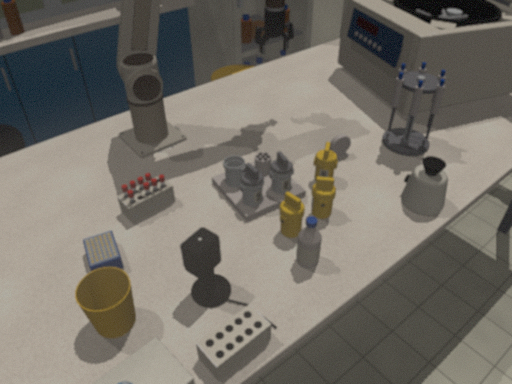

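View pics/side0.png

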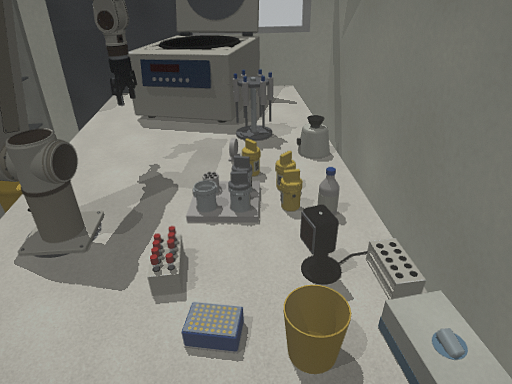

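View pics/wrist0.png

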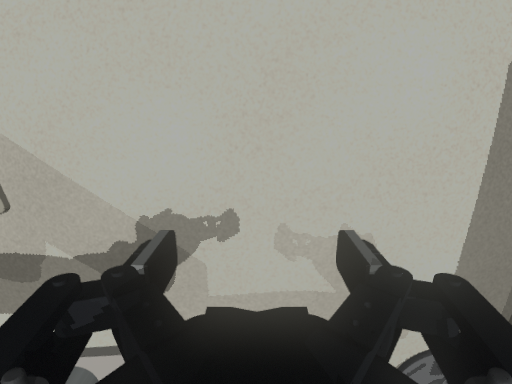

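```bash
cat > h.py <<'E'
import cv2,numpy as np
from workcell import bot
def K(c):
    f=192/np.tan(np.radians(c["vfov"])/2)
    return np.array([[f,0,c["cx"]],[0,f,c["cy"]],[0,0,1]])
def rays(c,uv):
    uv=np.asarray(uv,float).reshape(-1,1,2)
    n=cv2.undistortPoints(uv,K(c),c["dist_coeffs"]).reshape(-1,2)
    return np.c_[n,np.ones(len(n))]
def cen(c): return -c["R"].T@c["t"]
def onplane(c,uv,z):
    d=rays(c,uv)@c["R"]; o=cen(c)
    return o+d*((z-o[2])/d[:,2])[:,None]
def bydepth(c,uv,dep):
    r=rays(c,uv)*np.asarray(dep).reshape(-1,1)
    return (r-c["t"])@c["R"]
def proj(c,X):
    rv=cv2.Rodrigues(c["R"])[0]
    return cv2.projectPoints(np.asarray(X,float).reshape(-1,1,3),rv,c["t"],K(c),c["dist_coeffs"])[0].reshape(-1,2)
def cloud(c,d):
    v,u=np.mgrid[0:d.shape[0],0:d.shape[1]]
    uv=np.c_[u.ravel(),v.ravel()]
    X=bydepth(c,uv,d.ravel()); X[d.ravel()==0]=np.nan
    return X.reshape(d.shape+(3,))
E
python3 - <<'E'
from h import *
for n,(a,b,w,h) in {"scene":(170,120,190,170),"side":(170,120,190,170)}.items():
    p=cv2.imread(f"pics/{n}0.png"); cv2.imwrite(f"pics/{n}0c.png",cv2.resize(p[b:b+h,a:a+w],None,fx=4,fy=3.5*8/7/1,interpolation=cv2.INTER_CUBIC)[:600])
for n in ["scene","side"]:
    c=bot.get_calibration(n); d=np.load(f"pics/{n}0.npy"); X=cloud(c,d)
    for uv in {"scene":[(251,170),(281,158),(203,236),(210,200),(204,265)],"side":[(241,178),(241,162),(321,210),(225,216)]}[n]:
        print(n,uv,X[uv[1],uv[0]].round(3))
E
```

```text
scene (251, 170) [0.536 0.051 0.137]
scene (281, 158) [0.548 0.153 0.139]
scene (203, 236) [ 0.7   -0.216  0.177]
scene (210, 200) [ 0.437 -0.033  0.004]
scene (204, 265) [ 0.738 -0.243  0.132]
side (241, 178) [0.534 0.048 0.123]
side (241, 162) [0.539 0.156 0.122]
side (321, 210) [ 0.706 -0.214  0.173]
side (225, 216) [0.481 0.007 0.019]
```

View pics/scene0c.png

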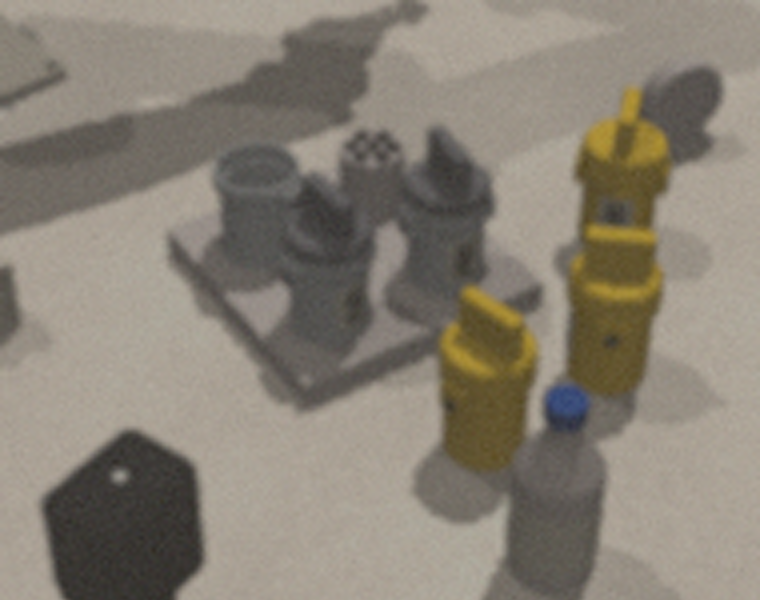

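View pics/side0c.png

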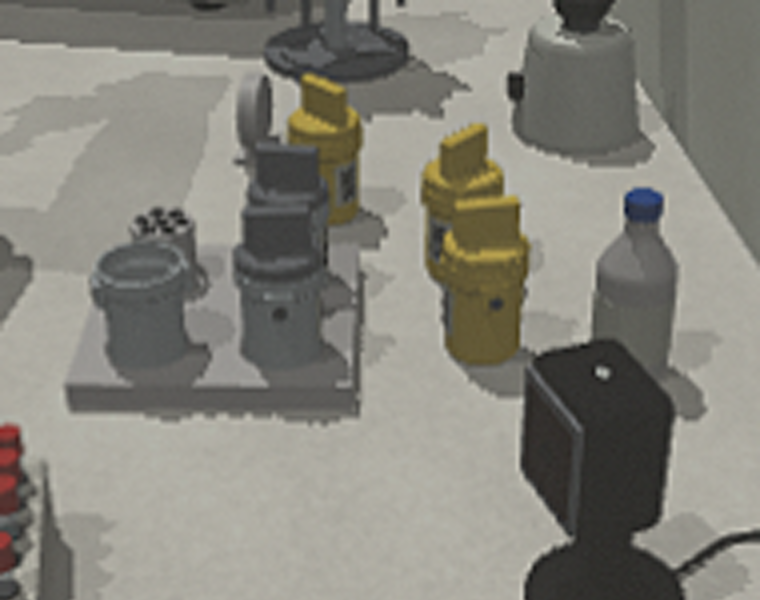

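```bash
python3 - <<'E'
from h import *
for n in ["scene","side","wrist"]:
    c=bot.get_calibration(n); print(n,cen(c).round(3))
    if n=="wrist":
        o=bot.get_obs(); from scipy.spatial.transform import Rotation as Ro
        T=Ro.from_quat(o["tool_rot"]).as_matrix(); print("cam in tool",(T.T@(cen(c)-o["eef_pos"])).round(4),"axes\n",(T.T@c["R"].T).round(3)); print("tool axes\n",T.round(3)); continue
    d=np.load(f"pics/{n}0.npy"); p=cv2.imread(f"pics/{n}0.png"); X=cloud(c,d)
    g=(p.max(2).astype(int)-p.min(2))<45
    for k,q in {"near":(0.535,0.05),"far":(0.535,0.155)}.items():
        m=g&(np.hypot(X[...,0]-q[0],X[...,1]-q[1])<0.045)&(X[...,2]>0.116)&(X[...,2]<0.15)
        P=X[m]; r=cv2.minAreaRect(P[:,:2].astype(np.float32)*1000); print(n,k,m.sum(),P.mean(0).round(4),P[:,2].max().round(3),r)
        t=P[P[:,2]>0.138]; 
        if len(t)>5: print("  top",len(t),t.mean(0).round(4),cv2.minAreaRect(t[:,:2].astype(np.float32)*1000))
        m=g&(np.hypot(X[...,0]-q[0],X[...,1]-q[1])<0.055)&(X[...,2]>0.03)&(X[...,2]<0.15); P=X[m]
        print("  all",P.mean(0).round(4))
    # scanner: dark
    m=(p.max(2)<75)&(np.hypot(X[...,0]-0.73,X[...,1]+0.23)<0.1)&(X[...,2]>0.09)&(X[...,2]<0.19)
    P=X[m]; print("scan",m.sum(),P.min(0).round(3),P.max(0).round(3))
    t=P[P[:,2]>0.171]; 
    if len(t)>5: print("  top",len(t),t.mean(0).round(4),cv2.minAreaRect(t[:,:2].astype(np.float32)*1000))
E
```

```text
scene [ 1.297 -0.541  0.873]
scene near 146 [0.5351 0.0531 0.1335] 0.146 ((530.7977294921875, 54.7779655456543), (52.10310363769531, 17.18586540222168), 2.6991353034973145)
  top 58 [0.5324 0.0549 0.1425] ((530.6475219726562, 55.530494689941406), (15.035521507263184, 51.750648498535156), 89.71845245361328)
  all [0.5427 0.0452 0.092 ]
scene far 126 [0.5463 0.1567 0.1334] 0.146 ((542.439697265625, 159.92642211914062), (15.379874229431152, 51.66493606567383), 76.44679260253906)
  top 54 [0.5444 0.1591 0.1419] ((544.0414428710938, 159.8738555908203), (14.231670379638672, 48.220489501953125), 74.39218139648438)
  all [0.5538 0.1484 0.0909]
scan 1356 [ 0.676 -0.268  0.09 ] [ 0.74  -0.19   0.181]
  top 508 [ 0.7083 -0.2308  0.1759] ((705.31103515625, -229.8429718017578), (53.551029205322266, 69.73210144042969), 14.823665618896484)
side [ 0.513 -0.876  0.631]
side near 144 [0.5275 0.0501 0.1302] 0.141 ((527.3553466796875, 51.45927047729492), (49.4129524230957, 16.209354400634766), 6.093118667602539)
  top 32 [0.5258 0.0526 0.1393] ((525.142333984375, 52.618709564208984), (44.21843719482422, 11.280357360839844), 1.3822249174118042)
  all [0.5272 0.037  0.0895]
side far 127 [0.5402 0.1542 0.1295] 0.141 ((540.6029663085938, 156.77598571777344), (16.106231689453125, 47.766849517822266), 76.55856323242188)
  top 24 [0.5373 0.1586 0.1392] ((539.6591186523438, 158.49972534179688), (13.869426727294922, 45.10207748413086), 72.79240417480469)
  all [0.5431 0.1488 0.1105]
scan 1443 [ 0.662 -0.271  0.09 ] [ 0.735 -0.191  0.176]
  top 414 [ 0.7002 -0.2334  0.1734] ((700.052001953125, -231.1080780029297), (52.21269607543945, 73.08724212646484), 17.514543533325195)
wrist [0.064 0.499 0.374]
cam in tool [-0.0008 -0.0666 -0.1433] axes
 [[ 1.    -0.001  0.001]
 [ 0.     0.965  0.263]
 [-0.001 -0.263  0.965]]
tool axes
 [[ 0.257  0.966 -0.   ]
 [ 0.966 -0.257 -0.002]
 [-0.002  0.    -1.   ]]
```

Candidates (scene pixels): grey lidded near (251,180) and far (281,170); yellow look-alikes (325,160), (322,195), (291,213), which are excluded by colour; open bucket (234,170), with no lid; insert (262,163). The crops confirm two grey lidded buckets with bars in the stand's far seats. I'm moving the wrist camera over them.

```bash
python3 -m inch '[[-0.48,0.98,-0.08,0,0,0,-1],[-0.48,0.98,-0.08,0,0,0,-1],[-0.48,0.98,-0.08,0,0,0,-1],[-0.48,0.98,-0.08,0,0,0,-1],[-0.48,0.98,-0.08,0,0,0,-1],[-0.48,0.98,-0.08,0,0,0,-1],[-0.48,0.98,-0.08,0,0,0,-1],[-0.48,0.98,-0.08,0,0,0,-1]]' && python3 -m inch '[[-0.48,0.98,-0.08,0,0,0,-1],[-0.48,0.98,-0.08,0,0,0,-1],[-0.48,0.98,-0.08,0,0,0,-1],[-0.48,0.98,-0.08,0,0,0,-1],[-0.48,0.98,-0.08,0,0,0,-1],[-0.48,0.98,-0.08,0,0,0,-1],[-0.48,0.98,-0.08,0,0,0,-1],[-0.48,0.98,-0.08,0,0,0,-1]]'
```

```text
clock: 0.95
eef_pos: [0.2938, 0.3391, 0.2471]
tool_rot: [0.793, 0.61, -0.0, 0.0]
ft_force: [0.6, -0.1, 0.1]
grip_width: 0.0852
clock: 1.75
eef_pos: [0.4585, 0.196, 0.2631]
tool_rot: [0.793, 0.61, -0.0, -0.0]
ft_force: [0.4, 0.0, -0.4]
grip_width: 0.0854
```

```bash
python3 -m inch '[[-0.48,0.98,-0.08,0,0,0,-1],[-0.48,0.98,-0.08,0,0,0,-1],[-0.48,0.98,0,0,0,0,-1],[-0.48,0.98,0,0,0,0,-1],[-0.5,0.6,0,0,0,-0.032,-1],[0,0,0,0,0,-0.032,-1],[0,0,0,0,0,-0.03,-1],[0,0,0,0,0,0,-1]]' && python3 - <<'E'
from h import *
c=bot.get_calibration("wrist"); p,d=bot.camera("wrist"); np.save("pics/w1.npy",d); cv2.imwrite("pics/w1.png",p); import pickle; pickle.dump(c,open("pics/w1.pkl","wb"))
E
```

```text
clock: 2.55
eef_pos: [0.5515, 0.1091, 0.2667]
tool_rot: [0.695, 0.719, -0.001, -0.0]
ft_force: [0.0, -0.4, -0.6]
grip_width: 0.0857
```

View pics/w1.png

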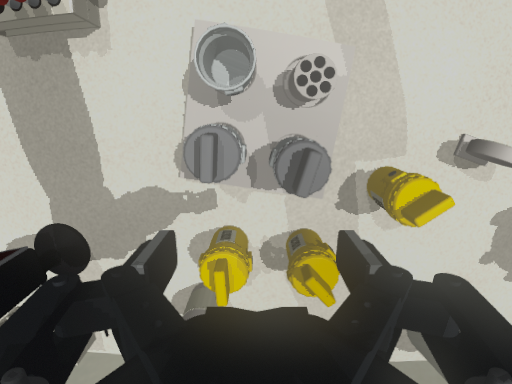

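The wrist view shows the two grey lidded buckets at (213,153) and (302,165), the open bucket at (225,58), the insert at (312,77) and three yellow decoys below and to the right. Next I measure the bars.

```bash
python3 - <<'E'
from h import *
import pickle
c=pickle.load(open("pics/w1.pkl","rb")); d=np.load("pics/w1.npy"); p=cv2.imread("pics/w1.png"); X=cloud(c,d)
for k,q in {"near":(0.53,0.053),"far":(0.541,0.157)}.items():
    D=np.hypot(X[...,0]-q[0],X[...,1]-q[1])
    P=X[(D<0.04)&(X[...,2]>0.09)]; z=P[:,2]; print(k,len(P),np.percentile(z,[5,30,50,70,90,99]).round(4))
    m=(D<0.04)&(X[...,2]>0.134)&(X[...,2]<0.155); P=X[m]
    r=cv2.minAreaRect(P[:,:2].astype(np.float32)*1000); print(" bar",m.sum(),P.mean(0).round(4),r)
    l=cv2.fitLine(P[:,:2].astype(np.float32),cv2.DIST_L2,0,.01,.01).ravel(); print("  yaw",np.degrees(np.arctan2(l[1],l[0])).round(1))
    m=(D<0.04)&(abs(X[...,2]-0.109)<0.012); P=X[m].astype(np.float32)
    (x,y),r=cv2.minEnclosingCircle(P[:,:2]*1000); print(" lid",x,y,r)
    # image-based: bar contour by ray onto plane z=.142
m=(X[...,2]>0.015)&(X[...,2]<0.03)&(np.hypot(X[...,0]-.48,X[...,1]-.11)<0.16)
print("stand",cv2.minAreaRect(X[m][:,:2].astype(np.float32)*1000), X[m][:,2].mean())
s=cv2.resize(p[120:210,170:350],None,fx=4,fy=4,interpolation=cv2.INTER_CUBIC); cv2.imwrite("pics/w1c.png",s)
E
```

```text
near 20779 [0.1093 0.3323 0.3438 0.3543 0.3647 0.3699]
 bar 693 [0.5277 0.058  0.1418] ((528.5753173828125, 57.475921630859375), (14.029292106628418, 48.672847747802734), 87.38666534423828)
  yaw -1.8
 lid 528.5285034179688 57.017051696777344 33.906883239746094
far 22325 [0.1095 0.3334 0.3458 0.3552 0.3656 0.3703]
 bar 693 [0.54   0.1607 0.1417] ((541.0606079101562, 161.55374145507812), (14.5277738571167, 49.924827575683594), 76.01715850830078)
  yaw -14.0
 lid 540.8749389648438 161.75482177734375 33.7817268371582
stand ((482.4951171875, 115.50977325439453), (216.24290466308594, 215.5032501220703), 83.23934936523438) 0.02222956098622512
```

View pics/w1c.png

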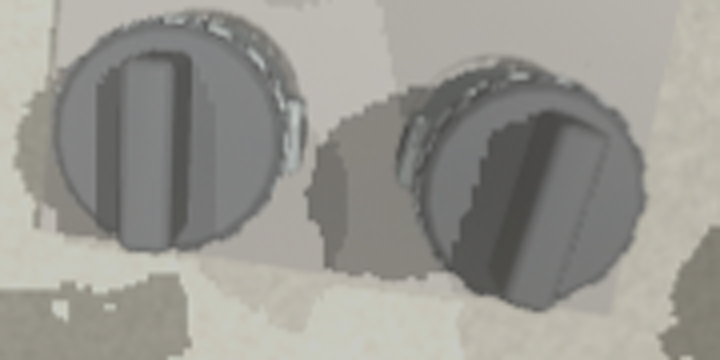

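```bash
python3 -m inch '[[-0.68,-0.33,0,0,0,0,-1],[-0.68,-0.33,0,0,0,0,-1],[-0.68,-0.33,0,0,0,0,-1],[0,0,0.8,0,0,0.022,-1],[0,0,0.8,0,0,0,-1],[0,0,0.8,0,0,0,-1],[0,0,0.8,0,0,0,-1],[0,0,0.8,0,0,0,-1]]' && python3 - <<'E'
from h import *
p,d=bot.camera("wrist"); cv2.imwrite("pics/w2.png",p)
p,d=bot.camera("side"); cv2.imwrite("pics/s2.png",cv2.resize(p[100:260,150:350],None,fx=4,fy=3.7))
E
```

```text
clock: 3.4
eef_pos: [0.5283, 0.057, 0.1668]
tool_rot: [0.719, 0.694, 0.0, 0.0]
ft_force: [-0.0, -0.4, 0.2]
grip_width: 0.0855
```

View pics/w2.png

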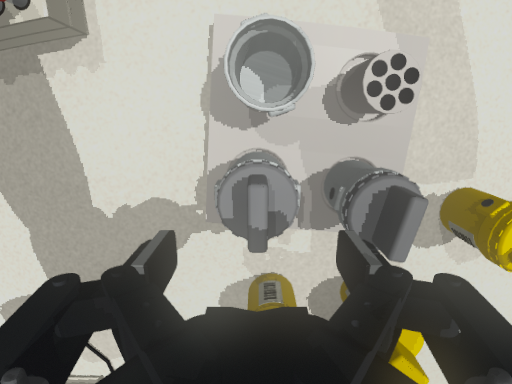

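View pics/s2.png

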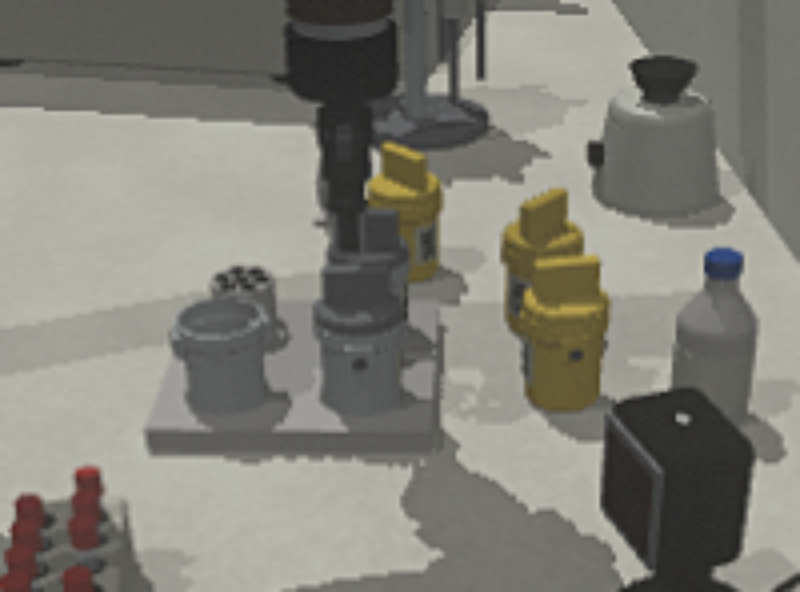

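The bar runs straight down the wrist image at column 258, midway between the fingers (157 and 357), so it is aligned. I'm descending and closing.

```bash
python3 -m inch '[[0,0,0.8,0,0,0,-1],[0,0,0.8,0,0,0,-1],[0,0,0.5,0,0,0,-1],[0,0,0,0,0,0,1],[0,0,0,0,0,0,1],[0,0,0,0,0,0,1],[0,0,0,0,0,0,1],[0,0,0,0,0,0,1]]'
```

```text
clock: 4.3
eef_pos: [0.5293, 0.0577, 0.1158]
tool_rot: [0.719, 0.695, 0.001, 0.001]
ft_force: [-4.0, -0.9, 11.4]
grip_width: 0.013
```

```bash
python3 -m inch '[[0,0,-0.1,0,0,0,1],[0,0,-0.3,0,0,0,1],[0,0,-0.6,0,0,0,1],[0,0,-0.6,0,0,0,1],[0,0,-0.5,0,0,0,1],[0,0,-0.3,0,0,0,1],[0,0,0,0,0,0,1],[0,0,0,0,0,0,1]]'; python3 - <<'E'
from h import *
o=bot.get_obs(); print(o["ft_force"],o["ft_torque"],o["tau"])
p,d=bot.camera("side"); cv2.imwrite("pics/s3.png",cv2.resize(p[100:260,150:350],None,fx=4,fy=3.7))
E
```

```text
clock: 5.1
eef_pos: [0.5282, 0.0576, 0.1742]
tool_rot: [0.719, 0.695, -0.0, -0.0]
ft_force: [0.1, -0.3, -5.9]
grip_width: 0.0129
[ 0.076101   -0.34188181 -5.94853459] [0.01114695 0.01119758 0.02258537] [ 1.50318716e-03 -4.46572495e+01  2.71499401e+01 -2.15456821e-02
  7.43540568e-05 -7.98484308e-06]
```

View pics/s3.png

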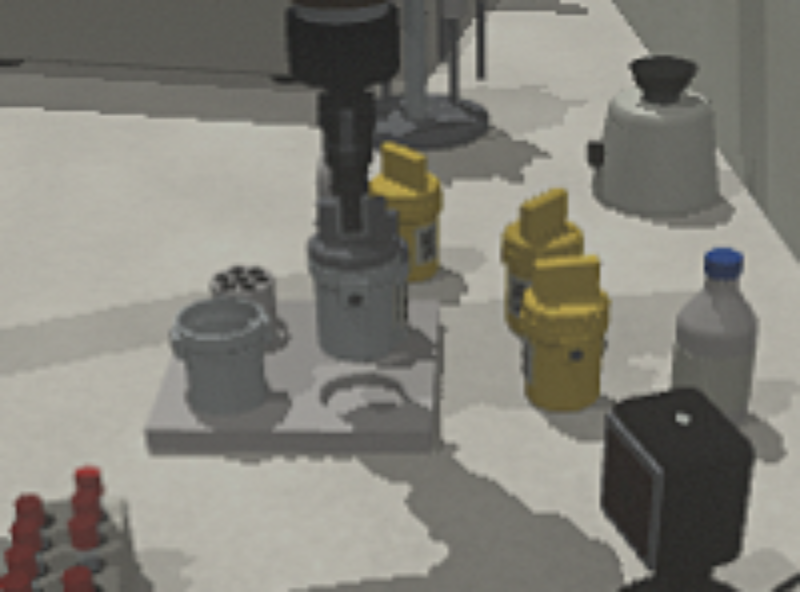

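Force reads −5.9 N, so this is the heavier one (light would be ≤4.1 N). I set it back gently and compare with the other.

```bash
python3 -m inch '[[0,0,0.3,0,0,0,1],[0,0,0.5,0,0,0,1],[0,0,0.5,0,0,0,1],[0,0,0.4,0,0,0,1],[0,0,0.3,0,0,0,1],[0,0,0.16,0,0,0,1],[0,0,0.1,0,0,0,1],[0,0,0,0,0,0,1]]'
```

```text
clock: 5.95
eef_pos: [0.5288, 0.0576, 0.1182]
tool_rot: [0.719, 0.695, -0.0, -0.0]
ft_force: [0.1, 0.1, -6.2]
grip_width: 0.0129
```

```bash
python3 -m inch '[[0,0,0.05,0,0,0,1],[0,0,0.04,0,0,0,1],[0,0,0,0,0,0,1],[0,0,0,0,0,0,-1],[0,0,0,0,0,0,-1],[0,0,0,0,0,0,-1],[0,0,0,0,0,0,-1],[0,0,0,0,0,0,-1]]'
```

```text
clock: 6.75
eef_pos: [0.529, 0.0576, 0.1165]
tool_rot: [0.719, 0.695, 0.0, 0.0]
ft_force: [0.1, -0.2, -0.8]
grip_width: 0.0834
```

```bash
python3 -m inch '[[0,0,-1,0,0,0,-1],[0,0,-1,0,0,0,-1],[0.834,0.068,0,0,0,0,-1],[0.834,0.068,0,0,0,0,-1],[0.834,0.068,0,0,0,0,-1],[0.834,0.068,0,0,0,0,-1],[0.834,0.068,0,0,0,0,-1],[0,0,0,0,0,0.034,-1]]' && python3 -m inch '[[0,0,0,0,0,0.033,-1],[0,0,0,0,0,0,-1],[0,0,0,0,0,0,-1],[0,0,0,0,0,0,-1],[0,0,0,0,0,0,-1],[0,0,0,0,0,0,-1],[0,0,0,0,0,0,-1],[0,0,0,0,0,0,-1]]' && python3 - <<'E'
from h import *
p,d=bot.camera("wrist"); cv2.imwrite("pics/w4.png",p)
p,d=bot.camera("scene"); cv2.imwrite("pics/sc4.png",cv2.resize(p[120:260,170:350],None,fx=4,fy=4))
E
```

```text
clock: 7.55
eef_pos: [0.541, 0.164, 0.166]
tool_rot: [0.755, 0.656, 0.001, -0.0]
ft_force: [0.5, -0.2, 0.4]
grip_width: 0.0855
clock: 8.35
eef_pos: [0.5407, 0.1614, 0.1661]
tool_rot: [0.788, 0.616, 0.0, 0.0]
ft_force: [0.2, -0.5, -1.1]
grip_width: 0.0851
```

View pics/w4.png

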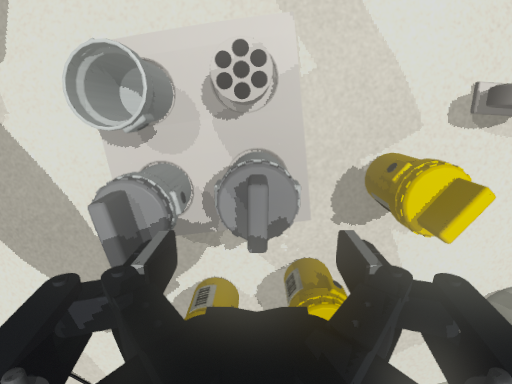

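View pics/sc4.png

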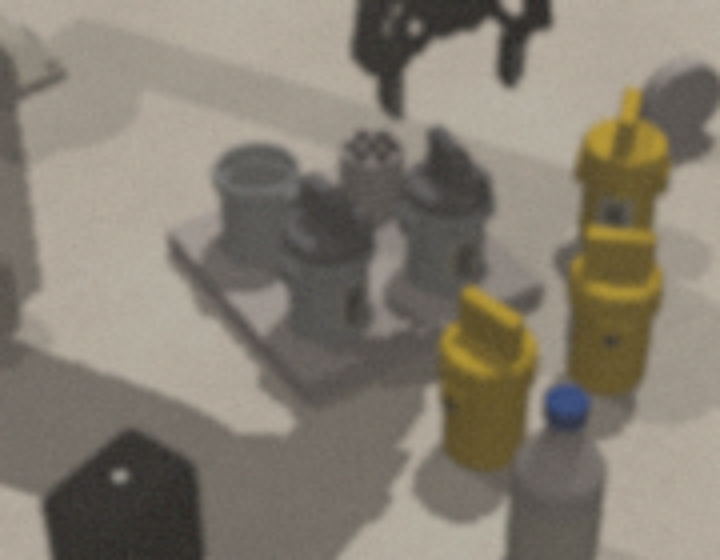

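The bar is again vertical and centred at column 258. The left finger clears the neighbour by about 14 mm by geometry. I'm grasping.

```bash
python3 -m inch '[[0,0,0.8,0,0,0,-1],[0,0,0.8,0,0,0,-1],[0,0,0.4,0,0,0,-1],[0,0,0,0,0,0,1],[0,0,0,0,0,0,1],[0,0,0,0,0,0,1],[0,0,0,0,0,0,1],[0,0,0,0,0,0,1]]' && python3 -m inch '[[0,0,-0.1,0,0,0,1],[0,0,-0.3,0,0,0,1],[0,0,-0.6,0,0,0,1],[0,0,-0.6,0,0,0,1],[0,0,-0.5,0,0,0,1],[0,0,-0.3,0,0,0,1],[0,0,0,0,0,0,1],[0,0,0,0,0,0,1]]'; python3 - <<'E'
from h import *
o=bot.get_obs(); print(o["ft_force"],o["tau"])
p,d=bot.camera("side"); cv2.imwrite("pics/s5.png",cv2.resize(p[100:260,150:350],None,fx=4,fy=3.7)); print(bot.get_obs()["ft_force"])
E
```

```text
clock: 9.25
eef_pos: [0.5413, 0.1618, 0.117]
tool_rot: [0.788, 0.616, 0.001, 0.0]
ft_force: [-2.7, 2.1, 12.7]
grip_width: 0.0126
clock: 10.05
eef_pos: [0.5404, 0.1615, 0.1757]
tool_rot: [0.788, 0.616, -0.0, -0.0]
ft_force: [-0.7, 0.1, -4.0]
grip_width: 0.0129
[-0.70799568  0.12361124 -3.96198976] [-1.24189086e-06 -4.67232335e+01  2.65605283e+01 -1.73623511e-02
 -7.73173597e-04 -1.33693547e-05]
[ 0.64353175 -0.05846734 -3.74449526]
```

View pics/s5.png

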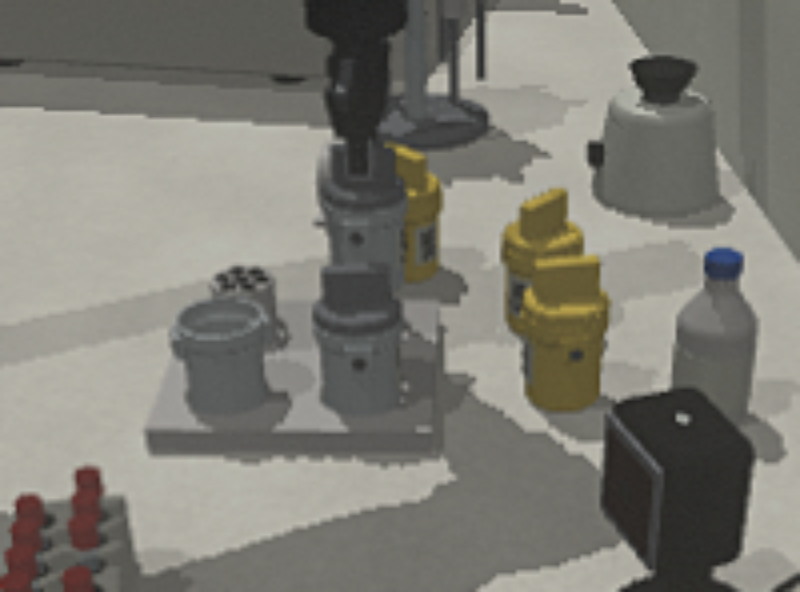

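The far bucket is clear of the stand and feels about 3.9 N, so it is the lighter one. I set it back.

```bash
python3 -m inch '[[0,0,0.3,0,0,0,1],[0,0,0.5,0,0,0,1],[0,0,0.5,0,0,0,1],[0,0,0.4,0,0,0,1],[0,0,0.3,0,0,0,1],[0,0,0.16,0,0,0,1],[0,0,0.1,0,0,0,1],[0,0,0.08,0,0,0,1]]' && python3 -m inch '[[0,0,0.03,0,0,0,1],[0,0,0,0,0,0,1],[0,0,0,0,0,0,-1],[0,0,0,0,0,0,-1],[0,0,0,0,0,0,-1],[0,0,0,0,0,0,-1],[0,0,0,0,0,0,-1],[0,0,0,0,0,0,-1]]'
```

```text
clock: 10.9
eef_pos: [0.541, 0.1616, 0.1176]
tool_rot: [0.788, 0.616, 0.0, 0.0]
ft_force: [-0.4, -0.0, -3.8]
grip_width: 0.0135
clock: 11.7
eef_pos: [0.5408, 0.1615, 0.1169]
tool_rot: [0.788, 0.616, 0.0, 0.0]
ft_force: [0.6, 0.4, -0.7]
grip_width: 0.0852
```

```bash
python3 -m inch '[[0,0,-1,0,0,0,-1],[0,0,-1,0,0,-0.034,-1],[0,0,0,0,0,-0.033,-1],[-0.834,-0.068,0,0,0,0,-1],[-0.834,-0.068,0,0,0,0,-1],[-0.834,-0.068,0,0,0,0,-1],[-0.834,-0.068,0,0,0,0,-1],[-0.834,-0.068,0,0,0,0,-1]]' && python3 -m inch '[[0,0,0,0,0,0,-1],[0,0,0,0,0,0,-1],[0,0,0,0,0,0,-1],[0,0,0,0,0,0,-1],[0,0,0,0,0,0,-1],[0,0,0,0,0,0,-1],[0,0,0,0,0,0,-1],[0,0,0,0,0,0,-1]]' && python3 - <<'E'
from h import *
c=bot.get_calibration("wrist"); p,d=bot.camera("wrist"); cv2.imwrite("pics/w6.png",p); X=cloud(c,d)
for k,q in {"near":(0.5286,0.0573),"far":(0.541,0.1615)}.items():
    D=np.hypot(X[...,0]-q[0],X[...,1]-q[1])
    m=(D<0.04)&(X[...,2]>0.134)&(X[...,2]<0.15); P=X[m]
    print(k,m.sum(),P.mean(0).round(4),cv2.minAreaRect(P[:,:2].astype(np.float32)*1000))
c=bot.get_calibration("side"); p,d=bot.camera("side"); X=cloud(c,d); cv2.imwrite("pics/s6.png",p); np.save("pics/s6.npy",d)
E
```

```text
clock: 12.5
eef_pos: [0.5285, 0.0568, 0.1668]
tool_rot: [0.719, 0.695, 0.0, 0.0]
ft_force: [-0.6, 0.0, -0.2]
grip_width: 0.0854
clock: 13.3
eef_pos: [0.5287, 0.0578, 0.1668]
tool_rot: [0.719, 0.695, -0.0, -0.0]
ft_force: [-0.2, 0.3, -0.8]
grip_width: 0.0853
near 1465 [0.5259 0.0571 0.1419] ((527.635009765625, 56.799102783203125), (13.818498611450195, 49.65238952636719), 88.61679077148438)
far 1657 [0.5391 0.1588 0.1411] ((540.7339477539062, 160.3745880126953), (14.83889389038086, 49.91514587402344), 75.62395477294922)
```

View pics/w6.png

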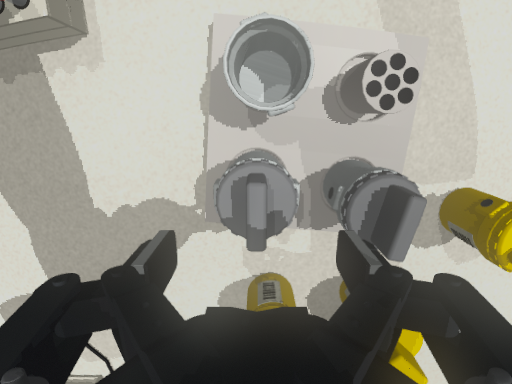

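Both buckets are seated (bars at (257,210) and (398,222)) and the far one hasn't moved. Next I measure the window precisely.

```bash
python3 - <<'E'
from h import *
p=cv2.imread("pics/side0.png"); c=bot.get_calibration("side"); d=np.load("pics/side0.npy"); X=cloud(c,d)
cv2.imwrite("pics/s0scan.png",cv2.resize(p[190:290,285:355],None,fx=6,fy=6,interpolation=cv2.INTER_NEAREST))
m=np.zeros(d.shape,bool); m[225:250,303:316]=True
P=X[m]; P=P[(P[:,2]>0.1)&(P[:,2]<0.165)]
cm=np.median(P,0)
# plane fit vertical
for it in range(3):
    u,s,vt=np.linalg.svd(P-P.mean(0)); r=(P-P.mean(0))@vt[2]; P=P[abs(r)<0.004]
print(len(P),P.mean(0).round(4),vt[2].round(3),np.degrees(np.arctan2(vt[2][1],vt[2][0])),P.min(0),P.max(0))
hsv=cv2.cvtColor(p,cv2.COLOR_BGR2HSV); print(p[238,306:335:3])
for n in ["scene","side"]:
    p=cv2.imread(f"pics/{n}0.png"); c=bot.get_calibration(n); X=cloud(c,np.load(f"pics/{n}0.npy"))
    m=(np.hypot(X[...,0]-0.70,X[...,1]+0.23)<0.06)&(X[...,2]>0.165); P=X[m]
    t=P[abs(P[:,2]-np.median(P[:,2]))<0.004]
    h=cv2.convexHull(t[:,:2].astype(np.float32)*1000); a=cv2.approxPolyDP(h,4,True); print(n,np.median(P[:,2]),a.reshape(-1,2).round(0).tolist())
E
```

```text
258 [ 0.674  -0.2494  0.1301] [0.954 0.301 0.014] 17.489620232910777 [ 0.66497736 -0.26922421  0.10140202] [ 0.68426202 -0.21811956  0.16452845]
[[43 45 49]
 [43 46 50]
 [50 51 54]
 [44 46 46]
 [42 45 46]
 [44 47 48]
 [44 46 47]
 [45 47 47]
 [45 47 48]
 [45 50 49]]
scene 0.17564575031247276 [[738.0, -254.0], [718.0, -190.0], [672.0, -198.0], [686.0, -263.0], [703.0, -265.0]]
side 0.17312374114163026 [[734.0, -256.0], [715.0, -194.0], [707.0, -191.0], [672.0, -198.0], [669.0, -214.0], [687.0, -268.0]]
```

View pics/s0scan.png

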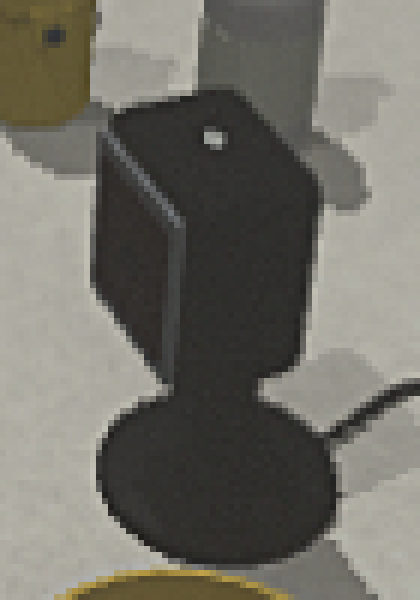

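```bash
python3 - <<'E'
from h import *
c=bot.get_calibration("side")
A=onplane(c,[(301.9,210.8),(315.0,226.5)],0.176); B=onplane(c,[(301.0,237.8),(314,254.5)],0.084)
for P in (A,B):
    v=P[0]-P[1]; print(P.round(4).tolist(),"mid",P.mean(0).round(4),"len",np.linalg.norm(v).round(4),"normal yaw",np.degrees(np.arctan2(-v[0],v[1])).round(1))
for n in ["scene","side"]:
    p=cv2.imread(f"pics/{n}0.png"); c=bot.get_calibration(n); X=cloud(c,np.load(f"pics/{n}0.npy"))
    m=(np.hypot(X[...,0]-0.724,X[...,1]+0.24)<0.07)&(X[...,2]<0.03)&(p.max(2)<80)
    P=X[m]; t=onplane(c,np.argwhere(m)[:,::-1],np.median(P[:,2])); h=cv2.convexHull(t[:,:2].astype(np.float32)*1000)
    print(n,np.median(P[:,2]),cv2.minEnclosingCircle(h),m.sum())
p=cv2.imread("pics/scene0.png"); cv2.imwrite("pics/sc0scan.png",cv2.resize(p[215:315,170:255],None,fx=6,fy=6,interpolation=cv2.INTER_NEAREST))
E
```

```text
[[0.6613, -0.2164, 0.176], [0.6776, -0.2773, 0.176]] mid [ 0.6695 -0.2469  0.176 ] len 0.0631 normal yaw 15.0
[[0.6673, -0.1978, 0.084], [0.6855, -0.2611, 0.084]] mid [ 0.6764 -0.2294  0.084 ] len 0.0658 normal yaw 16.0
scene 0.01463603252030573 ((732.4392700195312, -222.53846740722656), 56.072914123535156) 860
side 0.01310458752184433 ((722.7540283203125, -232.427978515625), 60.2681999206543) 851
```

View pics/sc0scan.png

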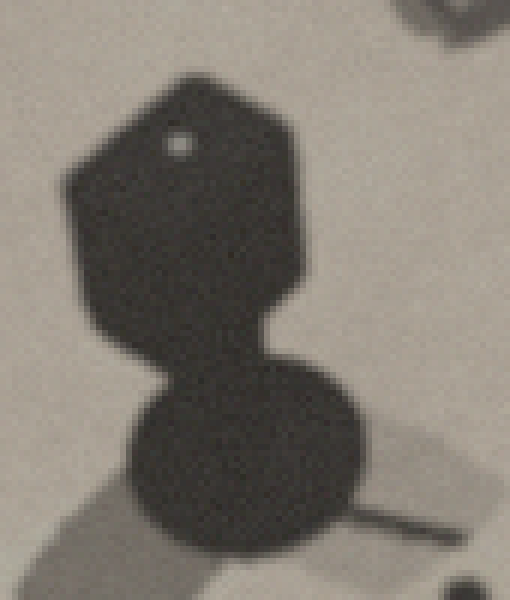

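```bash
python3 - <<'E'
from h import *
c=bot.get_calibration("side")
for z1,z2 in ((0.164,0.096),(0.162,0.098)):
  A=onplane(c,[(301.9,210.8),(315.0,226.5)],z1); B=onplane(c,[(301.0,237.8),(314,254.5)],z2)
  for P in (A,B):
    v=P[0]-P[1]; print(z1,P.round(4).tolist(),"mid",P.mean(0).round(4),"len",np.linalg.norm(v).round(4),"normal yaw",np.degrees(np.arctan2(-v[0],v[1])).round(1))
# scene head-top front corners at z .176: crop (64,180),(195,75),(293,128)
s=bot.get_calibration("scene")
print("scene top corners",onplane(s,[(170+64/6,215+182/6),(170+197/6,215+73/6),(170+295/6,215+128/6)],0.176).round(4).tolist())
print("side top corners",onplane(c,[(285+100/6,190+122/6),(285+230/6,190+90/6),(285+320/6,190+180/6),(285+180/6,190+217/6)],0.176).round(4).tolist())
# foot ellipse extremes
print("foot scene",onplane(s,[(170+130/6,215+450/6),(170+364/6,215+450/6),(170+247/6,215+455/6)],0.013).round(4).tolist())
print("foot side",onplane(c,[(285+98/6,190+480/6),(285+335/6,190+485/6),(285+216/6,190+482/6)],0.013).round(4).tolist())
E
```

```text
0.164 [[0.6652, -0.199, 0.164], [0.682, -0.2616, 0.164]] mid [ 0.6736 -0.2303  0.164 ] len 0.0648 normal yaw 15.0
0.164 [[0.6639, -0.2127, 0.096], [0.6817, -0.2745, 0.096]] mid [ 0.6728 -0.2436  0.096 ] len 0.0644 normal yaw 16.0
0.162 [[0.6659, -0.1961, 0.162], [0.6827, -0.2589, 0.162]] mid [ 0.6743 -0.2275  0.162 ] len 0.065 normal yaw 15.0
0.162 [[0.6634, -0.2151, 0.098], [0.6811, -0.2768, 0.098]] mid [ 0.6722 -0.246   0.098 ] len 0.0641 normal yaw 16.0
scene top corners [[0.6918, -0.2694, 0.176], [0.6754, -0.2001, 0.176], [0.7228, -0.1877, 0.176]]
side top corners [[0.6612, -0.2145, 0.176], [0.7147, -0.1983, 0.176], [0.7328, -0.2597, 0.176], [0.6779, -0.2762, 0.176]]
foot scene [[0.6948, -0.2628, 0.013], [0.7547, -0.1881, 0.013], [0.7268, -0.2268, 0.013]]
foot side [[0.6649, -0.2343, 0.013], [0.76, -0.2472, 0.013], [0.7124, -0.2404, 0.013]]
```

Window is at about (0.677, −0.235, 0.130) with yaw about 15.5°. Now I grasp the heavy bucket again and lift it.

```bash
python3 -m inch '[[0,0,0.8,0,0,0,-1],[0,0,0.8,0,0,0,-1],[0,0,0.4,0,0,0,-1],[0,0,0,0,0,0,1],[0,0,0,0,0,0,1],[0,0,0,0,0,0,1],[0,0,0,0,0,0,1],[0,0,0,0,0,0,1]]' && python3 -m inch '[[0,0,-0.1,0,0,0,1],[0,0,-0.3,0,0,0,1],[0,0,-0.6,0,0,0,1],[0,0,-0.6,0,0,0,1],[0,0,-0.6,0,0,0,1],[0,0,-0.6,0,0,0,1],[0,0,-0.4,0,0,0,1],[0,0,0,0,0,0,1]]'
```

```text
clock: 14.2
eef_pos: [0.5293, 0.0576, 0.1177]
tool_rot: [0.719, 0.695, 0.001, 0.001]
ft_force: [-4.4, -2.3, 14.4]
grip_width: 0.0126
clock: 15.0
eef_pos: [0.5295, 0.0577, 0.1981]
tool_rot: [0.719, 0.695, 0.001, 0.001]
ft_force: [1.2, 0.1, -5.8]
grip_width: 0.0127
```

```bash
python3 -m inch '[[-0.3,0.06,0,0,0,0,1],[-0.6,0.12,0,0,0,0,1],[-0.75,0.15,0,0,0,0,1],[-0.75,0.15,0,0,0,0,1],[-0.75,0.15,0,0,0,0,1],[-0.75,0.15,0,0,0,0,1],[-0.75,0.15,0,0,0,0,1],[-0.75,0.15,0,0,0,0,1]]' && python3 -m inch '[[-0.75,0.15,0,0,0,0,1],[-0.75,0.15,0,0,0,0,1],[-0.75,0.15,0,0,0,0,1],[-0.75,0.15,0,0,0,0,1],[-0.75,0.15,0,0,0,0,1],[-0.75,0.15,0,0,0,0,1],[-0.6,0.15,0,0,0,0,1],[-0.3,0.1,0,0,0,0,1]]'
```

```text
clock: 15.8
eef_pos: [0.5505, -0.0804, 0.1956]
tool_rot: [0.719, 0.695, -0.001, -0.001]
ft_force: [0.3, -0.7, -6.3]
grip_width: 0.0131
clock: 16.6
eef_pos: [0.5754, -0.2162, 0.1964]
tool_rot: [0.719, 0.695, -0.0, 0.0]
ft_force: [-0.3, 0.3, -6.4]
grip_width: 0.0128
```

```bash
python3 -m inch '[[-0.6,0.1,0,0,0,0,1],[-0.6,0.1,0,0,0,0,1],[-0.5,0.1,0,0,0,0,1],[-0.2,0,0,0,0,-0.02,1],[0,0,0,0,0,-0.03,1],[0,0,0,0,0,-0.03,1],[0,0,0,0,0,-0.018,1],[0,0,0,0,0,0,1]]' && python3 -m inch '[[0,0,0,0,0,0,1],[0,0,0,0,0,0,1],[0,0,0,0,0,0,1],[0,0,0,0,0,0,1],[0,0,0,0,0,0,1],[0,0,0,0,0,0,1],[0,0,0,0,0,0,1],[0,0,0,0,0,0,1]]' && python3 - <<'E'
from h import *
import pickle
for n in ["scene","side","wrist"]:
    c=bot.get_calibration(n)
    p,d=bot.camera(n); cv2.imwrite(f"pics/{n}7.png",p); np.save(f"pics/{n}7.npy",d); pickle.dump(c,open(f"pics/{n}7.pkl","wb"))
    if n=="side": cv2.imwrite("pics/side7c.png",cv2.resize(p[160:300,200:380],None,fx=4,fy=4,interpolation=cv2.INTER_CUBIC))
    if n=="scene": cv2.imwrite("pics/scene7c.png",cv2.resize(p[160:320,100:290],None,fx=4,fy=3.7,interpolation=cv2.INTER_CUBIC))
E
```

```text
clock: 17.4
eef_pos: [0.5814, -0.2622, 0.1968]
tool_rot: [0.604, 0.797, 0.0, -0.0]
ft_force: [-0.0, 0.0, -5.3]
grip_width: 0.0126
clock: 18.2
eef_pos: [0.5812, -0.2618, 0.1968]
tool_rot: [0.604, 0.797, -0.0, -0.0]
ft_force: [-0.0, 1.0, -6.5]
grip_width: 0.0129
```

View pics/side7c.png

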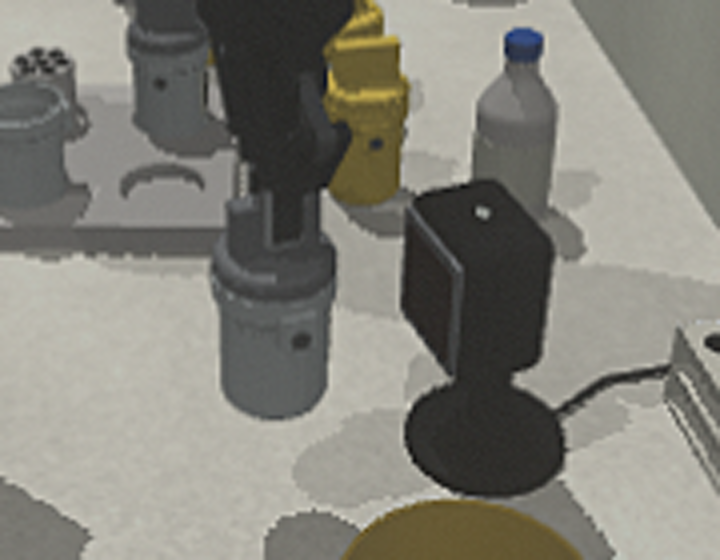

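View pics/scene7c.png

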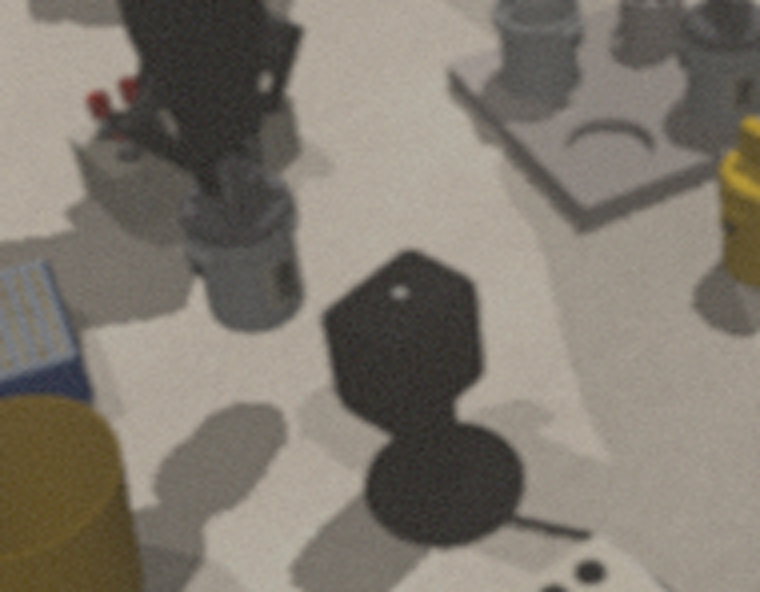

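View pics/wrist7.png

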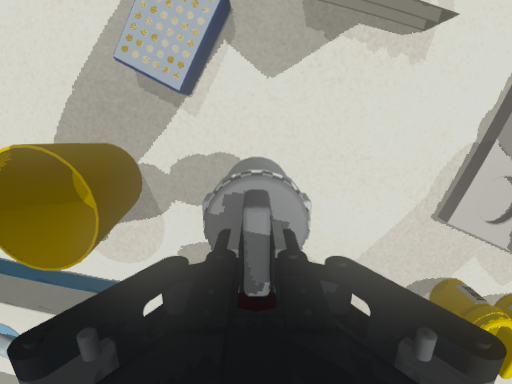

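```bash
python3 - <<'E'
from h import *
o=bot.get_obs(); e=o["eef_pos"]; print(e,o["ft_force"])
for n in ["scene","side"]:
    c=bot.get_calibration(n); p=cv2.imread(f"pics/{n}7.png"); X=cloud(c,np.load(f"pics/{n}7.npy"))
    D=np.hypot(X[...,0]-e[0],X[...,1]-e[1]); m=(D<0.045)&(X[...,2]>0.09)&(X[...,2]<0.155)
    P=X[m]; A=np.c_[2*P[:,:2],np.ones(len(P))]
    s=np.linalg.lstsq(A,(P[:,:2]**2).sum(1),rcond=None)[0]; print(n,"cyl",s[:2].round(4),"r",np.sqrt(s[2]+s[0]**2+s[1]**2).round(4),"zmin",X[(D<0.045)&(X[...,2]>0.05)][:,2].min())
c=bot.get_calibration("scene"); p=cv2.imread("pics/scene7.png")
cv2.imwrite("pics/lab7.png",cv2.resize(cv2.convertScaleAbs(p[195:255,135:190],alpha=1.8,beta=-60),None,fx=10,fy=10,interpolation=cv2.INTER_NEAREST))
# expected label corners
ps=np.radians(15.5); 
for z in (0.110,0.150):
  for t in (-14,14):
    a=ps+t/30; X=np.array([e[0]+.03*np.cos(a),e[1]+.03*np.sin(a),z+0.001]); print((proj(c,X)[0]-[135,195]).round(1)*10, proj(c,X)[0].round(1))
E
```

```text
[ 0.58127688 -0.26182795  0.19683437] [ 0.60727183  0.05480006 -5.33521342]
scene cyl [ 0.5816 -0.2621] r 0.0301 zmin 0.09164371775264278
side cyl [ 0.5799 -0.2674] r 0.0269 zmin 0.09084474765968971
[320. 490.] [167. 244.]
[397. 424.] [174.7 237.4]
[296. 373.] [164.6 232.3]
[376. 308.] [172.6 225.8]
```

View pics/lab7.png

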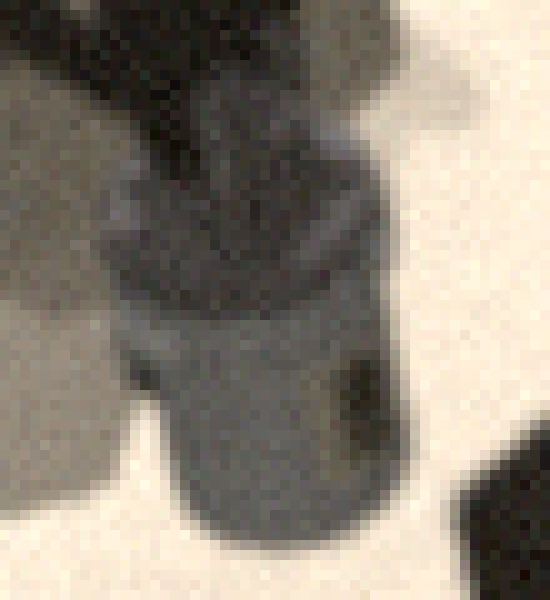

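Scene and side views agree: the bucket is upright, the label's barcode sits at about (171,236) in the scene picture and faces the scanner, with a 68–76 mm gap, ≤4 mm lateral offset and the label at z≈0.131. The wrist view shows the red window at (257,300), in line with the bar. Handing in.

```bash
python3 - <<'E'
from workcell import bot
o=bot.get_obs(); print(o["eef_pos"],o["joint_vel"].round(4),o["ft_force"],o["grip_width"])
print(bot.job_done())
E
```

```text
[ 0.58127688 -0.26182795  0.19683437] [ 0.001   0.0002 -0.001   0.0004  0.0009 -0.0005] [ 0.60727183  0.05480006 -5.33521342] 0.012945469448291395
the job is handed in; nothing more can be done
None
```

I lifted both lidded buckets clear of the stand and set each back in its seat. The right-hand one (as the robot sees it) felt heavier, 5.3–6.5 N against about 3.8–4.0 N for the left-hand one. I then lifted the heavier one again and handed in while holding it in front of the scanner.

**Presentation:** The last pictures put the label 68–76 mm from the window, within about 4 mm of its middle sideways. It was about 1 mm off in height, worked out from the tool's height. The label's yaw was about 15°, and the window measured 13–17°, depending on the camera. The tool was vertical and the arm had stopped moving.

**Lighter bucket:** After release, the wrist camera found it within about 1–2 mm of where it started. It was upright and clear of the gripper.

**Disagreements:** The scene and side cameras differed by up to about 1 cm on the window's position, so I compared bucket and window within each picture. When the fingers closed on a bar, the tool pressed on the lid with 11–14 N.

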